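# Load the D cell into the sprung cradle of the bench battery tester

### The job

Load the big D-size cell into the battery tester: press its flat end against the spring slider to push it back, then lower the cell into the opened gap with its nub towards the fixed contact. Let go, so that the cell lies fully down on the rails, pinched between the slider and the fixed contact.

Things in the scene. Friction and masses are not known exactly. Their poses are not given: they have to be found in the camera images.
- d_cell: The biggest of three lookalike cells: black cylinder 34 mm across, 61 mm long, brass band near the nub end, flat steel base at the other (the unwanted ones are 26 and 14 mm across). 0.10-0.18 kg. Lies on the bench, axis 17 mm up. Origin: on its axis at mid-length, 30.5 mm from either end. x axis: along the cell towards the nub; it may be rolled about x.
- nub (a point): Tip of the D cell's steel nub (10 mm wide, 3 mm long, counted in the 61 mm), on the cell's axis. When the cell lies home in the tester its axis is along the tester's x at y = 0, z = 49 mm, nub tip at x = -38 mm, flat base at x = 23 mm, middle at x = -7.5 mm (tester frame).
- tester: Grey tester fixed to the bench, base 200 x 90 x 20 mm (x, y, z). Origin: centre of its underside; z up. On its centre line: gauge at the -x end; fixed contact, a black post 30 mm wide, x -50 to -38 mm, top z 54 mm; two V rails x -36 to 4 mm, 30 mm wide, tops z 36 mm, free space beside them; steel slider; grey rear bracket x 86 to 98 mm, top z 52 mm.
- slider (a joint): Travel of the spring slider to the tester's +x, in m: 0 at rest, 0.034 at its stop, about 0.017 with a D cell home. It is an upright steel plate 36 mm wide, top z 85 mm (taller than the fixed contact); its pressing face looks to -x and stands at x = 6 mm + travel (gap to the contact 44 mm at rest). The spring returns it with 4.5 N at rest, 9.6 N at the stop.
Mind the look-alikes: they are no part of the job. What is shaped like the d_cell but brown or red is not meant.

How it is judged (in metres and radians):
At the end, for the whole second after the job is handed in: The D cell rests released on the rails: nub tip within 8 mm of the fixed contact, axis within 8 mm of the centre line, 6 mm of its seated height and 10 degrees of the cradle, the slider resting on its flat base (travel 12 to 24 mm) (x of nub in the frame of tester between -0.044 and -0.03 m and y of d_cell in the frame of tester between -0.008 and 0.008 m and z of d_cell in the frame of tester between 0.043 and 0.055 m and angle between the x axis of d_cell and the x axis of tester, either way round below 0.17 rad and value of joint slider between 0.012 and 0.024 m and linear speed of d_cell below 0.02 m/s); the robot touches nothing.
It also fails if it takes over 42 s, if anything falls off the work surface, if the arm or the gripper's body presses on something with over 40 N, if the wrist force passes 120 N, or if a joint passes its speed limit or range.

### The arm

A 6-joint arm with a two-finger parallel gripper is mounted at the origin on the work surface. World frame = base frame: x ahead of the robot, y to its left, z up, the work surface at z = 0. Lengths are in m, angles in degrees, forces in N, time in s.
With the tool pointing down it reaches from about 0.4 to 0.925 m from the base axis. Payload 3.4 kg.
Tool frame: the origin (TCP) lies at the very end of the fingers, on their centre line; the grasp point (between the pads) lies arm.pinch_z behind it (arm.pinch_z is the distance from the TCP to the grasp point, in m); z points along the fingers, y is the line along which they close (so a half turn about z gives the same grasp; the last joint's range is limited). The gripper opens to 85 mm and grips with 20 to 120 N. Pads are 22 mm wide; open, the fingers measure 114 mm over their backs; the gripper's body (76 mm by 85 mm) begins 54 mm behind the grasp point. The pads swing forward as they close: fully open they stand 13 mm farther back than shut.
Start: joints at [60.533, 17.578, 86.31, -0, 76.112, -4.211], TCP at [0.245, 0.52, 0.231] pointing down, gripper open.
Joint ranges: [-179.03, 179.03], [-60, 130.46], [8.19, 133.38], [-81.62, 261.62], [5.75, 156.47], [-153.77, 153.77]. Speed limits (degrees/s): [147.25, 147.25, 180, 180, 180, 180].

### API

Orientations are given as a 3x3 rotation matrix whose columns are the frame's x, y, z axes.
In Python, from station import arm, capture, camera_info gives the robot as it stands.
- The arm moves only by the shell command python3 -m jog 'ROWS' [FORCE]. ROWS is JSON, a list of rows, each an object with "jaw": the opening, from 0 (shut) to 1 (fully open); "translation": the shift along the tool's x, y, z in mm, a list of three; "dr": the turn, a rotation vector about the tool's x, y, z in degrees, a list of three. In form: [{"jaw": jaw, "translation": [tx, ty, tz], "dr": [wx, wy, wz]}, ...]. A call has 1 to 8 rows; each row is the pose to reach, as a shift and turn from the pose commanded when the call began, along the tool's axes at that moment; what a row does not reach only later rows make up. A row lasts 1/12 s, in which the tool goes at most 41.7 mm and 7.16 degrees, less where a joint would pass 70% of its speed; a pose out of reach is approached as far as the arm can. A call with a gripper value outside its range is refused whole. The fingers move at their own pace and stop on an object; FORCE is the grip in N (left out, the last holds). Time passes only in rows, so rows that repeat a pose let the fingers close. It gives the time, the measured TCP pose, the force, the opening and the grip force at its end, in the units of the state.
- arm.read_state(): the state, without advancing time (a new reading comes with each control period).
- capture(name): name is "scene" or "top" or "wrist"; returns (picture, depth): 400x640x3 uint8, red, green, blue; 400x640 float32, m along the optical axis (not along the pixel's ray), 0 where there is no reading.
- camera_info(name): a dict with "fov_y" (degrees; the focal length in pixels is half the picture's height over the tangent of half this angle, whatever the lens; pixels are square), "cx", "cy" (the principal point, pixels), "R" (3x3) and "t" (3): a world point X has camera coordinates R X + t. Camera axes: x right, y down, z forward; pixel columns grow to the right and rows downward; lengths in m; the calibration is good to about 2 mm. A picture is of the moment at which its call begins: read the wrist's pose just before it. camera_info takes no time and is no camera call; for the wrist camera it gives the pose at the moment of the call.
- arm.finish_job(): hands the job in; it is judged then, once.
The state is a dict: "t": time; "qpos": joint angles; "dq": joint speeds; "effort": joint torques, N m; "eef_pos": TCP position; "ee_rot": TCP orientation; "force": force on the tool from outside, world axes, zero at the start; "torque": the same for the moment, N m; "gripper_width": finger opening in m; "finger_force": force on a finger pad.
Only numpy, scipy, OpenCV 4.12 (cv2) and the standard library are available. Lean on these libraries where they do the work, as an engineer would, in place of code of your own. Each camera call takes 0.05 s, during which the arm holds its last target. There are 200 camera calls.

## Working session

There is one attempt and no reset: what is moved stays moved. The work goes in short steps, Python scripts to look and compute and a shell command to move; the robot and the scene stay as the last step left them, time stands still between calls to the robot, and variables do not carry over. Pictures are saved under pics/ and viewed, at most 10 in all, crops included, and the job is handed in when it is done.

```bash
ls; mkdir -p pics
python3 - <<'E'
from station import arm, capture, camera_info
import cv2,numpy as np
print(arm.pinch_z, arm.read_state())
a=[]
for n in ["scene","top"]:
    p,d=capture(n); np.savez(f"pics/{n}0.npz",p=p,d=d); cv2.imwrite(f"pics/{n}0.png",p[:,:,::-1]); i=camera_info(n); print(n,i)
E
```

```text
pics
0.0187 {'t': 0.0, 'qpos': array([ 6.05328202e+01,  1.76228881e+01,  8.63853538e+01, -4.06228430e-04,
        7.61118804e+01, -4.21187658e+00]), 'dq': array([ 0.02022107,  0.01988109,  0.02576624,  0.04293667, -0.00468754,
       -0.03445124]), 'effort': array([ 6.51163646e-04, -4.57552242e+01, -2.51921439e+01,  2.63109414e-04,
        1.34527049e-02, -1.13706275e-05]), 'eef_pos': array([0.24500032, 0.51939621, 0.23036514]), 'ee_rot': array([[-9.04416313e-01,  4.26649835e-01, -1.02534173e-03],
       [ 4.26651042e-01,  9.04414476e-01, -1.82870150e-03],
       [ 1.47118709e-04, -2.09137059e-03, -9.99997802e-01]]), 'force': array([ 0.35121441, -0.84418262,  1.01904102]), 'torque': array([-0.01412053,  0.01246521, -0.01071502]), 'finger_force': 0.0, 'gripper_width': 0.08554153816699936}
scene {'fov_y': 45.14850176325101, 'cx': 318.5175431672423, 'cy': 195.52042755080603, 'R': array([[-0.17935418,  0.98378296,  0.00177838],
       [ 0.53589233,  0.09921456, -0.83843657],
       [-0.82501605, -0.14942409, -0.54499629]]), 't': array([-0.0315043 , -0.23847722,  1.61795286])}
top {'fov_y': 46.08525786934713, 'cx': 314.19772869143367, 'cy': 200.88801776961674, 'R': array([[-2.39909238e-02, -9.99711995e-01,  6.01624707e-04],
       [-9.96333392e-01,  2.38604002e-02, -8.21611411e-02],
       [ 8.21231233e-02, -2.57054046e-03, -9.96618876e-01]]), 't': array([0.10337104, 0.49818029, 0.85699831])}
```

View pics/top0.png

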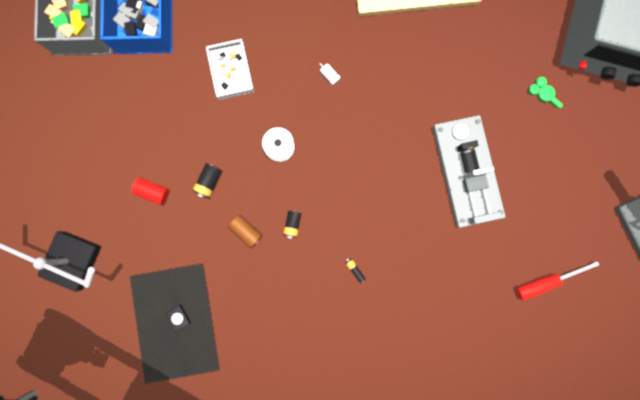

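View pics/scene0.png

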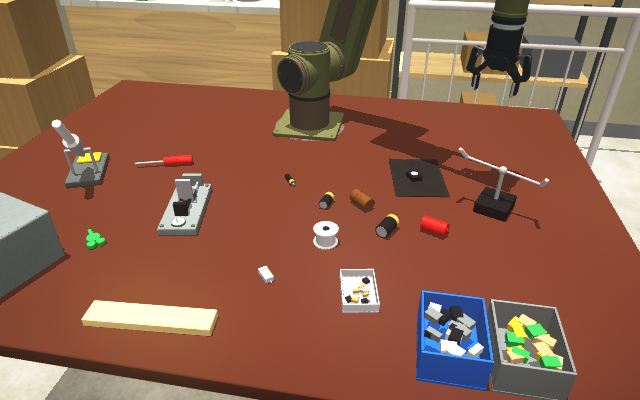

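The top view shows the D cell at about (207,181), with its brass nub end lower at (203,193). The C cell is at (292,224) and the AA at (355,270). The tester is at about (470,171), gauge at (461,131), plate at (484,171) and bracket at (478,205). The scene view shows the D cell at (387,226) and the tester at (186,208).

```bash
cat > h.py <<'E'
import numpy as np, cv2
def f(i): return 200/np.tan(np.radians(i["fov_y"])/2)
def ray(i,u,v):
    u=np.atleast_1d(u).astype(float);v=np.atleast_1d(v).astype(float)
    d=np.stack([(u-i["cx"])/f(i),(v-i["cy"])/f(i),np.ones_like(u)],1)
    R,t=np.array(i["R"]),np.array(i["t"])
    return -R.T@t, d@R
def plane(i,u,v,z):
    c,d=ray(i,u,v); return c+d*((z-c[2])/d[:,2])[:,None]
def cloud(i,dep,mask):
    v,u=np.nonzero(mask&(dep>0)); c,d=ray(i,u,v); return c+d*dep[v,u][:,None],u,v
def proj(i,X):
    x=np.atleast_2d(X)@np.array(i["R"]).T+np.array(i["t"]); return np.stack([f(i)*x[:,0]/x[:,2]+i["cx"],f(i)*x[:,1]/x[:,2]+i["cy"]],1)
def tri(i1,p1,i2,p2):
    c1,d1=ray(i1,*p1);c2,d2=ray(i2,*p2);d1=d1[0];d2=d2[0]
    s=np.linalg.lstsq(np.stack([d1,-d2],1),c2-c1,rcond=None)[0]
    a,b=c1+s[0]*d1,c2+s[1]*d2; return (a+b)/2,np.linalg.norm(a-b)
E
python3 - <<'E'
from h import *
from station import camera_info
i=camera_info("top"); z=np.load("pics/top0.npz"); p=z["p"];d=z["d"]
P,u,v=cloud(i,d,np.ones(d.shape,bool))
H=np.zeros(d.shape);H[v,u]=P[:,2]; hsv=cv2.cvtColor(p,cv2.COLOR_RGB2HSV)
print("bench",np.median(P[:,2]))
# D cell
m=np.zeros(d.shape,bool);m[160:203,185:228]=H[160:203,185:228]>0.012
c,_,_=cloud(i,d,m);print("D",c.mean(0),c[:,2].max(),m.sum())
r=cv2.minAreaRect(np.argwhere(m)[:,::-1].astype(np.float32));print(r, plane(i,*r[0],0.017))
g=m&(hsv[...,0]>15)&(hsv[...,0]<35)&(hsv[...,1]>120)&(hsv[...,2]>90)
b=m&(hsv[...,2]<70)
for k in (g,b):
    vv,uu=np.nonzero(k);print(len(uu),plane(i,uu.mean(),vv.mean(),0.025))
# tester
m=np.zeros(d.shape,bool);m[100:240,420:520]=H[100:240,420:520]>0.011
r=cv2.minAreaRect(np.argwhere(m)[:,::-1].astype(np.float32));q=cv2.boxPoints(r);print(r,"\n",plane(i,q[:,0],q[:,1],0.02))
for lo,hi in((.047,.057),(.075,.1)):
    k=m&(H>lo)&(H<hi);c,_,_=cloud(i,d,k);print(lo,len(c),c.mean(0),c.min(0),c.max(0))
E
```

```text
bench -0.00043855731748598803
D [0.54358437 0.28866152 0.02893434] 0.036525041693657 589
((207.07791137695312, 180.27195739746094), (18.681846618652344, 32.786373138427734), 25.201122283935547) [[0.54450289 0.29179898 0.017     ]]
110 [[0.52585633 0.29807416 0.025     ]]
200 [[0.54964494 0.28446879 0.025     ]]
((469.11016845703125, 170.579345703125), (106.66791534423828, 48.82810592651367), 76.37300109863281) 
 [[ 0.6402169  -0.13654077  0.02      ]
 [ 0.66024512 -0.22753159  0.02      ]
 [ 0.4625613  -0.26390431  0.02      ]
 [ 0.44330369 -0.17448159  0.02      ]]
0.047 320 [ 0.51591396 -0.20797793  0.05155115] [ 0.45293875 -0.24453026  0.04709229] [ 0.60322894 -0.17856256  0.05699001]
0.075 109 [ 0.54187861 -0.20294727  0.08331028] [ 0.53568942 -0.22147894  0.0763616 ] [ 0.54897518 -0.18587754  0.08719533]
```

```bash
cat >> h.py <<'E'
def delta(pos,yaw=None):
    "tool-frame shift (mm) and turn (deg) to a world pose, tool down, tool x at yaw"
    from station import arm
    from scipy.spatial.transform import Rotation as Ro
    s=arm.read_state();R=s["ee_rot"]
    x=np.radians(yaw) if yaw is not None else np.arctan2(R[1,0],R[0,0])
    c,n=np.cos(x),np.sin(x);T=np.array([[c,n,0],[n,-c,0],[0,0,-1]])
    print("mm",(R.T@(np.array(pos)-s["eef_pos"])*1e3).round(1),"dr",np.degrees(Ro.from_matrix(R.T@T).as_rotvec()).round(2))
E
python3 -c "
from h import *
delta([.50,.29,.23],154)"
```

```text
mm [-328.5  -98.8    0.6] dr [-0.1  -0.01  0.75]
```

```bash
python3 -m jog '[{"jaw":1,"translation":[-328,-99,0],"dr":[0,0,0]},{"jaw":1,"translation":[-328,-99,0],"dr":[0,0,0]},{"jaw":1,"translation":[-328,-99,0],"dr":[0,0,0]},{"jaw":1,"translation":[-328,-99,0],"dr":[0,0,0]},{"jaw":1,"translation":[-328,-99,0],"dr":[0,0,0]},{"jaw":1,"translation":[-328,-99,0],"dr":[0,0,0]},{"jaw":1,"translation":[-328,-99,0],"dr":[0,0,0]},{"jaw":1,"translation":[-328,-99,0],"dr":[0,0,0]}]' && python3 -m jog '[{"jaw":1,"translation":[0,0,0],"dr":[0,0,0]},{"jaw":1,"translation":[0,0,0],"dr":[0,0,0]},{"jaw":1,"translation":[0,0,0],"dr":[0,0,0]}]'
python3 - <<'E'
from station import arm, capture, camera_info
import numpy as np,cv2,pickle
i=camera_info("wrist");p,d=capture("wrist");pickle.dump((i,p,d),open("pics/w1.pkl","wb"));cv2.imwrite("pics/w1.png",p[:,:,::-1]);print(i, arm.read_state()["eef_pos"])
E
```

```text
t: 0.77
eef_pos: [0.4937, 0.295, 0.231]
ee_rot: [[-0.904, 0.427, -0.001], [0.427, 0.904, -0.0], [0.001, -0.001, -1.0]]
force: [0.2, 0.8, 0.4]
gripper_width: 0.0851
finger_force: 0.0
t: 1.02
eef_pos: [0.4924, 0.2964, 0.2307]
ee_rot: [[-0.904, 0.428, -0.002], [0.428, 0.904, -0.0], [0.002, -0.001, -1.0]]
force: [-0.7, 0.1, -0.1]
gripper_width: 0.0856
finger_force: 0.0
{'fov_y': 67.46561964174963, 'cx': 321.2708974001102, 'cy': 197.65817978812134, 'R': array([[ 0.42732415,  0.90409769, -0.00120101],
       [ 0.87366079, -0.41259555,  0.25784055],
       [ 0.23261751, -0.11123077, -0.96618674]]), 't': array([-0.47845467, -0.34208072,  0.29621525])} [0.49188639 0.29705349 0.23082618]
```

View pics/w1.png

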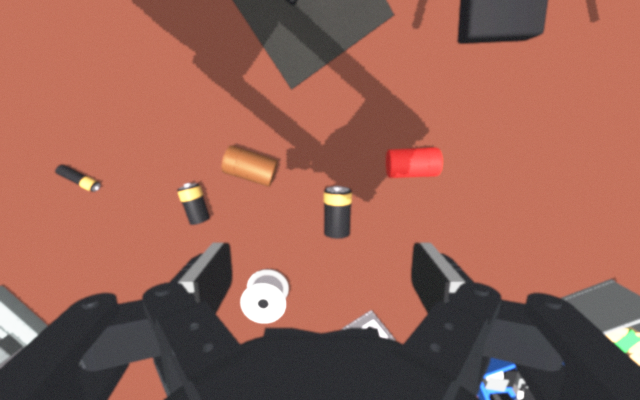

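The wrist view shows the D cell at (338,212), with its nub and brass band up at (338,190). The axis is nearly vertical in the image, so nearly along tool x. The fingers are at the bottom, at (220,270) and (425,270).

```bash
cat > cell.py <<'E'
from h import *
import pickle,sys
def measure(i,p,d,box):
    u0,u1,v0,v1=box
    P,u,v=cloud(i,d,np.ones(d.shape,bool));H=np.zeros(d.shape);H[v,u]=P[:,2]
    hsv=cv2.cvtColor(p,cv2.COLOR_RGB2HSV);h,s,V=hsv[...,0],hsv[...,1],hsv[...,2]
    B=np.zeros(d.shape,bool);B[v0:v1,u0:u1]=1
    red=((h<12)|(h>170))&(s>90)&(V>60)
    m=B&~red; n,l,st,_=cv2.connectedComponentsWithStats(m.astype(np.uint8));k=1+st[1:,4].argmax();m=l==k
    g=m&(h>15)&(h<35)&(s>110)&(V>90)
    pts=np.argwhere(m)[:,::-1].astype(np.float32);r=cv2.minAreaRect(pts)
    q=cv2.boxPoints(r)
    print("rect",r,"gold px",np.argwhere(g)[:,::-1].mean(0))
    W=plane(i,q[:,0],q[:,1],0.017);print("corners@17mm",W.round(4).tolist(),"mid",W.mean(0).round(4))
    C,_,_=cloud(i,d,m);t=C[C[:,2]>C[:,2].max()-.006]
    print("depth: top z",np.percentile(C[:,2],98).round(4))
    w,U=np.linalg.eigh(np.cov(t[:,:2].T));a=U[:,1]
    gw=plane(i,*np.argwhere(g)[:,::-1].mean(0),.03)[0,:2]
    if a@(gw-t[:,:2].mean(0))<0:a=-a
    e=(t[:,:2]@a);pe=t[:,:2]@np.array([-a[1],a[0]])
    print("depth ridge: mean",t[:,:2].mean(0).round(4),"yaw",np.degrees(np.arctan2(a[1],a[0])).round(2),"extent",(e.min(),e.max()),"mid",(((e.min()+e.max())/2)*a+np.median(pe)*np.array([-a[1],a[0]])).round(4))
    return m
E
python3 - <<'E'
from cell import *
i,p,d=pickle.load(open("pics/w1.pkl","rb"));measure(i,p,d,(310,368,176,250))
E
```

```text
rect ((337.0, 211.5), (53.0, 28.0), 90.0) gold px [338.14084507 198.25352113]
corners@17mm [[0.5068, 0.292, 0.017], [0.5214, 0.3229, 0.017], [0.5848, 0.2949, 0.017], [0.5695, 0.2625, 0.017]] mid [0.5456 0.2931 0.017 ]
depth: top z 0.035
depth ridge: mean [0.543 0.294] yaw 154.56 extent (np.float64(-0.3941938357954822), np.float64(-0.3363701202756284)) mid [0.544  0.2933]
```

Run:
```python
from cell import *
from station import camera_info
i,p,d=pickle.load(open("pics/w1.pkl","rb"));t=camera_info("top")
print("tri centre",tri(i,(337,211.5),t,(207.08,180.27)))
delta([.5435,.2935,.10],154.6)
```

```text
tri centre (array([0.54543933, 0.29286022, 0.01356488]), np.float64(0.001091389866431075))
mm [-48.4  18.9 130.7] dr [-0.04 -0.08  0.15]
```

```bash
python3 -m jog '[{"jaw":1,"translation":[-24,9,30],"dr":[0,0,0]},{"jaw":1,"translation":[-48,19,70],"dr":[0,0,0]},{"jaw":1,"translation":[-48,19,110],"dr":[0,0,0]},{"jaw":1,"translation":[-48,19,130],"dr":[0,0,0]},{"jaw":1,"translation":[-48,19,130],"dr":[0,0,0]},{"jaw":1,"translation":[-48,19,130],"dr":[0,0,0]}]'
python3 - <<'E'
from station import arm, capture, camera_info
import numpy as np,cv2,pickle
from h import delta
i=camera_info("wrist");p,d=capture("wrist");pickle.dump((i,p,d),open("pics/w2.pkl","wb"));cv2.imwrite("pics/w2.png",p[:,:,::-1])
delta([.5435,.2935,.002],154.6)
E
```

```text
t: 1.57
eef_pos: [0.542, 0.2942, 0.1]
ee_rot: [[-0.905, 0.425, -0.004], [0.425, 0.905, -0.002], [0.003, -0.003, -1.0]]
force: [0.1, -0.1, 0.8]
gripper_width: 0.0854
finger_force: 0.0
mm [-0.3 -1.3 99.9] dr [ 0.01 -0.01  0.26]
```

View pics/w2.png

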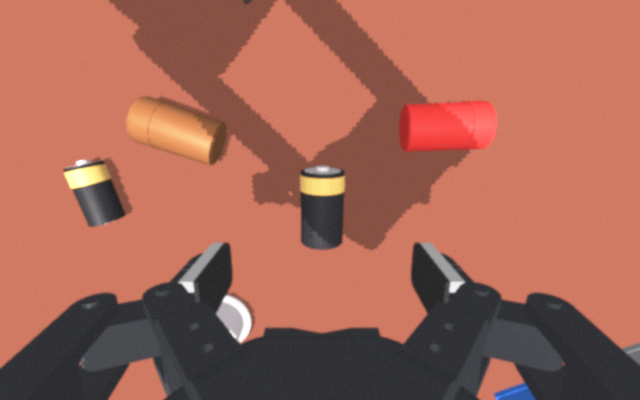

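The cell is well in view at (322,207), centred between the fingers, nub up at (322,170). I'll triangulate it with the first wrist view.

Run:
```python
from cell import *
i,p,d=pickle.load(open("pics/w2.pkl","rb"));m=measure(i,p,d,(290,352,160,255))
j,_,_=pickle.load(open("pics/w1.pkl","rb"))
# gold band centre
def gold(p,b):
    h=cv2.cvtColor(p,cv2.COLOR_RGB2HSV);k=np.zeros(p.shape[:2],bool);k[b[2]:b[3],b[0]:b[1]]=1
    k&=(h[...,0]>15)&(h[...,0]<35)&(h[...,1]>110)&(h[...,2]>90);return np.argwhere(k)[:,::-1].mean(0)
print("gold",tri(i,gold(p,(290,352,160,255)),j,gold(_ if 0 else pickle.load(open("pics/w1.pkl","rb"))[1],(310,368,176,250))))
P=lambda z:plane(i,322,247,z)
print("base foot, axis height rays",plane(i,322,247,.01),"nub",plane(i,322,168,.02))
```

```text
rect ((322.0, 207.0), (84.0, 46.0), 90.0) gold px [321.8974042  185.57478368]
corners@17mm [[0.5079, 0.2916, 0.017], [0.5227, 0.3232, 0.017], [0.5859, 0.2952, 0.017], [0.57, 0.2611, 0.017]] mid [0.5466 0.2928 0.017 ]
depth: top z 0.035
depth ridge: mean [0.5432 0.2942] yaw 154.42 extent (np.float64(-0.3937181007149272), np.float64(-0.33550993867714324)) mid [0.5447 0.2935]
gold (array([0.5275701 , 0.30194116, 0.02659983]), np.float64(0.001019876159907459))
base foot, axis height rays [[0.57915776 0.27753387 0.01      ]] nub [[0.51692303 0.30664505 0.02      ]]
```

```bash
python3 -m jog '[{"jaw":1,"translation":[0,-1,35],"dr":[0,0,0]},{"jaw":1,"translation":[0,-1,65],"dr":[0,0,0]},{"jaw":1,"translation":[0,-1,85],"dr":[0,0,0]},{"jaw":1,"translation":[0,-1,96],"dr":[0,0,0]},{"jaw":1,"translation":[0,-1,98],"dr":[0,0,0]},{"jaw":1,"translation":[0,-1,98],"dr":[0,0,0]}]' && python3 -m jog '[{"jaw":0.2,"translation":[0,0,0],"dr":[0,0,0]},{"jaw":0.2,"translation":[0,0,0],"dr":[0,0,0]},{"jaw":0.2,"translation":[0,0,0],"dr":[0,0,0]},{"jaw":0.2,"translation":[0,0,0],"dr":[0,0,0]},{"jaw":0.2,"translation":[0,0,0],"dr":[0,0,0]},{"jaw":0.2,"translation":[0,0,0],"dr":[0,0,0]},{"jaw":0.2,"translation":[0,0,0],"dr":[0,0,0]},{"jaw":0.2,"translation":[0,0,0],"dr":[0,0,0]}]' 60
```

```text
t: 2.12
eef_pos: [0.5448, 0.2934, 0.0047]
ee_rot: [[-0.905, 0.426, 0.002], [0.426, 0.905, 0.001], [-0.001, 0.002, -1.0]]
force: [-0.0, 0.1, -0.7]
gripper_width: 0.0853
finger_force: 0.0
t: 2.78
eef_pos: [0.5447, 0.2928, 0.0047]
ee_rot: [[-0.904, 0.427, 0.002], [0.427, 0.904, 0.001], [-0.001, 0.001, -1.0]]
force: [-0.4, 0.0, 4.7]
gripper_width: 0.0322
finger_force: 59.0
```

```bash
python3 -m jog '[{"jaw":0.6,"translation":[0,0,0],"dr":[0,0,0]},{"jaw":0.6,"translation":[0,0,0],"dr":[0,0,0]},{"jaw":0.6,"translation":[0,1,2],"dr":[0,0,0]},{"jaw":0.6,"translation":[0,1,4],"dr":[0,0,0]},{"jaw":0.6,"translation":[0,1,4],"dr":[0,0,0]}]' && python3 -m jog '[{"jaw":0.2,"translation":[0,0,0],"dr":[0,0,0]},{"jaw":0.2,"translation":[0,0,0],"dr":[0,0,0]},{"jaw":0.2,"translation":[0,0,0],"dr":[0,0,0]},{"jaw":0.2,"translation":[0,0,0],"dr":[0,0,0]},{"jaw":0.2,"translation":[0,0,0],"dr":[0,0,0]},{"jaw":0.2,"translation":[0,0,0],"dr":[0,0,0]}]' 60
```

```text
t: 3.2
eef_pos: [0.544, 0.2933, -0.0014]
ee_rot: [[-0.904, 0.427, -0.001], [0.427, 0.904, -0.0], [0.001, -0.001, -1.0]]
force: [-0.5, 0.5, -0.3]
gripper_width: 0.0516
finger_force: 0.0
t: 3.7
eef_pos: [0.5447, 0.2937, -0.0005]
ee_rot: [[-0.904, 0.427, 0.001], [0.427, 0.904, 0.0], [-0.0, 0.001, -1.0]]
force: [0.5, 1.0, 2.7]
gripper_width: 0.0323
finger_force: 61.3
```

```bash
python3 -m jog '[{"jaw":0.2,"translation":[0,0,-30],"dr":[0,0,0]},{"jaw":0.2,"translation":[0,0,-70],"dr":[0,0,0]},{"jaw":0.2,"translation":[0,0,-110],"dr":[0,0,7]},{"jaw":0.2,"translation":[0,0,-150],"dr":[0,0,14]},{"jaw":0.2,"translation":[0,0,-190],"dr":[0,0,21]},{"jaw":0.2,"translation":[0,0,-220],"dr":[0,0,28]},{"jaw":0.2,"translation":[0,0,-230],"dr":[0,0,35]},{"jaw":0.2,"translation":[0,0,-230],"dr":[0,0,42]}]'
python3 - <<'E'
from h import *
delta([.535,-.20,.23],10.7)
E
```

```text
t: 4.37
eef_pos: [0.5462, 0.2942, 0.2336]
ee_rot: [[-0.381, 0.925, 0.007], [0.925, 0.381, 0.003], [0.0, 0.007, -1.0]]
force: [0.4, -0.1, -0.6]
gripper_width: 0.0324
finger_force: 59.8
mm [-452.6 -198.7    2.1] dr [  0.3   -0.38 101.7 ]
```

```bash
python3 -m jog '[{"jaw":0.2,"translation":[-30,-13,0],"dr":[0,0,6]},{"jaw":0.2,"translation":[-60,-26,0],"dr":[0,0,13]},{"jaw":0.2,"translation":[-90,-40,0],"dr":[0,0,20]},{"jaw":0.2,"translation":[-120,-53,0],"dr":[0,0,27]},{"jaw":0.2,"translation":[-150,-66,0],"dr":[0,0,34]},{"jaw":0.2,"translation":[-180,-79,0],"dr":[0,0,41]},{"jaw":0.2,"translation":[-210,-92,0],"dr":[0,0,48]},{"jaw":0.2,"translation":[-240,-105,0],"dr":[0,0,52]}]'
python3 - <<'E'
from h import *
delta([.535,-.20,.23],10.7)
E
```

```text
t: 5.03
eef_pos: [0.5393, 0.03, 0.2286]
ee_rot: [[0.494, 0.87, -0.002], [0.87, -0.494, -0.0], [-0.001, -0.001, -1.0]]
force: [-0.1, -0.6, -1.7]
gripper_width: 0.0322
finger_force: 59.8
mm [-202.1  109.8   -1.3] dr [-0.05  0.09 49.73]
```

```bash
python3 -m jog '[{"jaw":0.2,"translation":[-32,17,0],"dr":[0,0,7]},{"jaw":0.2,"translation":[-64,34,0],"dr":[0,0,14]},{"jaw":0.2,"translation":[-96,51,0],"dr":[0,0,21]},{"jaw":0.2,"translation":[-128,69,0],"dr":[0,0,28]},{"jaw":0.2,"translation":[-160,87,0],"dr":[0,0,35]},{"jaw":0.2,"translation":[-185,100,0],"dr":[0,0,42]},{"jaw":0.2,"translation":[-202,110,0],"dr":[0,0,48]},{"jaw":0.2,"translation":[-202,110,0],"dr":[0,0,49.7]}]' && python3 -m jog '[{"jaw":0.2,"translation":[0,0,0],"dr":[0,0,0]},{"jaw":0.2,"translation":[0,0,0],"dr":[0,0,0]}]'
python3 - <<'E'
from station import arm, capture, camera_info
import numpy as np,cv2,pickle
i=camera_info("wrist");p,d=capture("wrist");pickle.dump((i,p,d),open("pics/w3.pkl","wb"));cv2.imwrite("pics/w3.png",p[:,:,::-1])
E
```

```text
t: 5.7
eef_pos: [0.5371, -0.2029, 0.2284]
ee_rot: [[0.983, 0.183, -0.001], [0.183, -0.983, -0.002], [-0.002, 0.002, -1.0]]
force: [-0.0, 0.2, -1.8]
gripper_width: 0.0321
finger_force: 59.9
t: 5.87
eef_pos: [0.5368, -0.1984, 0.2285]
ee_rot: [[0.981, 0.192, -0.002], [0.192, -0.981, 0.001], [-0.001, -0.001, -1.0]]
force: [0.3, 0.8, -1.0]
gripper_width: 0.0326
finger_force: 59.9
```

View pics/w3.png

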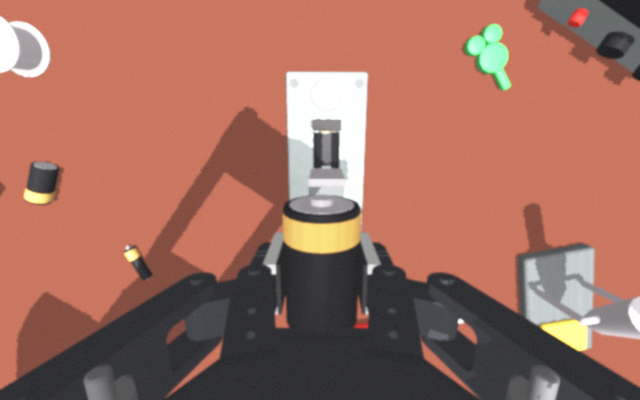

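The held cell's nub is at (322,201) and its brass band at (322,228). The tester is above it in the picture: far edge at row 73 with corners (287,73) and (368,73), gauge (327,95), post (326,125), rails (326,148), slider top edge (327,173).

```bash
cat > tst.py <<'E'
from h import *
import pickle
def tester(i,p,d,box):
    u0,u1,v0,v1=box
    B=np.zeros(d.shape,bool);B[v0:v1,u0:u1]=1
    P,u,v=cloud(i,d,B)
    b=P[(P[:,2]>.014)&(P[:,2]<.027)]
    hull=cv2.convexHull((b[:,:2]*1e3).astype(np.float32))
    r=cv2.minAreaRect(hull);q=cv2.boxPoints(r)
    print("base z",np.median(b[:,2]).round(4),"rect",r,"\n",q.round(1).tolist())
    ang=np.radians(190.7);
    for nm,lo,hi in(("post",.047,.06),("slider",.078,.092)):
        k=P[(P[:,2]>lo)&(P[:,2]<hi)]
        if len(k)>8: 
            rr=cv2.minAreaRect((k[:,:2]*1e3).astype(np.float32));print(nm,len(k),"z",np.median(k[:,2]).round(4),"mean",k.mean(0).round(4),rr)
    # long side edges from intensities: left/right base edges by colour
    h=cv2.cvtColor(p,cv2.COLOR_RGB2HSV)
    m=(B&(h[...,1]<70)&(h[...,2]>110)).astype(np.uint8)
    L=[];Rr=[]
    for row in range(v0,v1,2):
        c=np.nonzero(m[row])[0]
        if len(c)>20:L.append((c[0]-.5,row));Rr.append((c[-1]+.5,row))
    ls=[]
    for E in (L,Rr):
        E=np.array(E);W=plane(i,E[:,0],E[:,1],.02)[:,:2]
        vx,vy,x,y=cv2.fitLine((W*1e3).astype(np.float32),cv2.DIST_HUBER,0,.01,.01).ravel()
        if vx<0:vx,vy=-vx,-vy
        ls.append((vx,vy,x,y));print("edge yaw",np.degrees(np.arctan2(vy,vx)).round(2),"pt",round(float(x),1),round(float(y),1),len(E))
    a=np.array([ls[0][0]+ls[1][0],ls[0][1]+ls[1][1]]);a/=np.linalg.norm(a);n=np.array([-a[1],a[0]])
    off=[np.dot(n,l[2:]) for l in ls];print("axis(-x) yaw",np.degrees(np.arctan2(a[1],a[0])).round(2),"width",off[0]-off[1],"centre line offset",np.mean(off).round(2),"n",n.round(4))
E
python3 - <<'E'
from tst import *
i,p,d=pickle.load(open("pics/w3.pkl","rb"));tester(i,p,d,(270,385,60,190))
E
```

```text
base z 0.0205 rect ((584.9293823242188, -194.99789428710938), (132.19949340820312, 90.25582122802734), 11.03271484375) 
 [[511.3999938964844, -163.39999389648438], [528.7000122070312, -251.89999389648438], [658.4000244140625, -226.60000610351562], [641.2000122070312, -138.10000610351562]]
post 426 z 0.0544 mean [ 0.5879 -0.1944  0.0542] ((573.4822998046875, -196.72018432617188), (56.00714111328125, 34.62373733520508), 11.03919506072998)
slider 349 z 0.0852 mean [ 0.543  -0.2029  0.0847] ((542.7411499023438, -203.18258666992188), (8.169690132141113, 35.37312316894531), 11.1353759765625)
edge yaw 10.58 pt 574.0 -150.5 59
edge yaw 11.06 pt 596.1 -238.6 59
axis(-x) yaw 10.82 width 90.64766 centre line offset -300.94 n [-0.1877  0.9822]
```

Run:
```python
from tst import *
from station import arm
i,p,d=pickle.load(open("pics/w3.pkl","rb"));s=arm.read_state();R=s["ee_rot"];t=s["eef_pos"];print(t,R[:2,0])
B=np.zeros(d.shape,bool);B[190:330,280:366]=1
P,u,v=cloud(i,d,B);Q=(P-t)@R*1e3  # tool frame mm
k=Q[:,2]>-60;k&=Q[:,2]<10;Q=Q[k];u=u[k];v=v[k]
for r in range(196,330,8):
    w=Q[(v>=r)&(v<r+2)&(abs(u-322)<30)]
    if len(w)>5:
        top=w[:,2].min();ww=w[w[:,2]<top+1.5]
        print(r,"x",np.median(ww[:,0]).round(1),"top z",top.round(1),"y mid",ww[:,1].mean().round(2))
print(plane(i,322,201,t[2]+.0175)-t)
h=p[205:215,322];print(h[:3])
```

```text
[ 0.53698038 -0.19792032  0.22870317] [0.98126235 0.19267265]
196 x 33.1 top z -19.3 y mid 1.46
204 x 31.1 top z -24.3 y mid 1.19
212 x 30.1 top z -32.4 y mid 0.7
220 x 28.2 top z -35.5 y mid 1.2
228 x 25.1 top z -36.0 y mid 0.35
236 x 21.8 top z -35.9 y mid 1.4
244 x 18.3 top z -35.6 y mid 1.08
252 x 14.9 top z -35.5 y mid 0.62
260 x 11.2 top z -35.4 y mid 1.06
268 x 7.8 top z -35.6 y mid 1.85
276 x 4.1 top z -35.3 y mid 0.16
284 x 0.9 top z -35.9 y mid 1.02
292 x -2.9 top z -35.8 y mid 1.16
300 x -6.8 top z -35.6 y mid 1.36
308 x -10.7 top z -35.3 y mid 0.28
316 x -14.6 top z -35.3 y mid 0.43
324 x -18.5 top z -35.5 y mid 0.5
[[0.03071539 0.00486783 0.0175    ]]
[[239 233 237]
 [224 219 223]
 [188 180 187]]
```

```bash
cat >> h.py <<'E'
Y=11.0;C0=np.array([.5520,-.2013])
a_=np.array([np.cos(np.radians(Y)),np.sin(np.radians(Y))]);n_=np.array([-a_[1],a_[0]])
def tcp(xt,z,off=(.0026,.0009,.0186)):
    "TCP for the cell centre at tester x = xt, axis height z"
    return np.r_[C0-a_*xt-off[0]*a_+off[1]*n_,z-off[2]]
E
python3 -c "
from h import *
print(tcp(-.029,.14));delta(tcp(-.029,.14),Y)"
```

```text
[ 0.57774323 -0.19537918  0.1214    ]
mm [ 40.6   5.5 107.2] dr [-0.07  0.07  0.11]
```

```bash
python3 -m jog '[{"jaw":0.2,"translation":[20,3,10],"dr":[0,0,0]},{"jaw":0.2,"translation":[40,5.5,40],"dr":[0,0,0]},{"jaw":0.2,"translation":[40.5,5.5,75],"dr":[0,0,0]},{"jaw":0.2,"translation":[40.5,5.5,107],"dr":[0,0,0]},{"jaw":0.2,"translation":[40.5,5.5,107],"dr":[0,0,0]},{"jaw":0.2,"translation":[40.5,5.5,107],"dr":[0,0,0]}]'
python3 - <<'E'
from station import arm, capture, camera_info
import cv2,pickle,numpy as np
from h import *
s=arm.read_state();i=camera_info("wrist");p,d=capture("wrist");pickle.dump((i,p,d,s),open("pics/w4.pkl","wb"));cv2.imwrite("pics/w4.png",p[:,:,::-1])
delta(tcp(-.029,.074),Y)
E
```

```text
t: 6.42
eef_pos: [0.5767, -0.1944, 0.1206]
ee_rot: [[0.981, 0.193, -0.005], [0.193, -0.981, 0.002], [-0.005, -0.003, -1.0]]
force: [0.3, -0.0, 0.2]
gripper_width: 0.0323
finger_force: 59.9
mm [-0.7 -0.1 67.3] dr [-0.02  0.04  0.13]
```

View pics/w4.png

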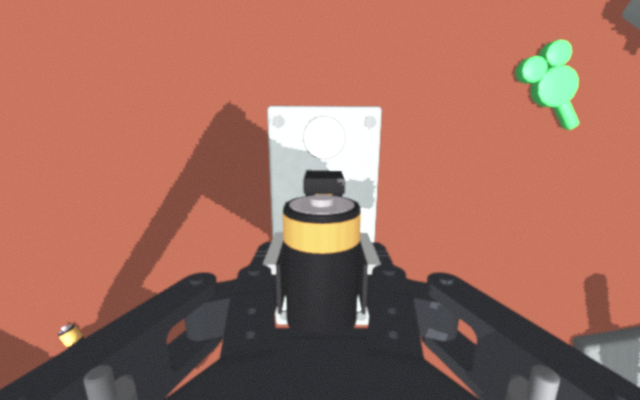

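The cell's nub at (322,201) lines up with the post at (324,180). The base's far corners are at (268,107) and (381,107), the gauge at (324,137). Next, a cross-view check on position and height.

Run:
```python
from tst import *
i,p,d=pickle.load(open("pics/w3.pkl","rb"));j,q,e,s=pickle.load(open("pics/w4.pkl","rb"))
def corners(p,b):
    h=cv2.cvtColor(p,cv2.COLOR_RGB2HSV);m=((h[...,1]<70)&(h[...,2]>90))[b[2]:b[3],b[0]:b[1]]
    r=np.nonzero(m.sum(1)>30)[0];top=r[0];c=np.nonzero(m[top+4])[0];return (b[0]+c[0],b[2]+top),(b[0]+c[-1],b[2]+top)
a=corners(p,(275,380,60,120));b=corners(q,(255,395,95,165));print(a,b)
W=[tri(i,a[k],j,b[k]) for k in (0,1)];print(W)
m=(W[0][0]+W[1][0])/2;print("centre",m[:2]-.1*a_)
tester(j,q,e,(255,395,95,200))
```

```text
((np.int64(286), np.int64(71)), (np.int64(367), np.int64(71))) ((np.int64(267), np.int64(106)), (np.int64(381), np.int64(106)))
[(array([ 0.64142738, -0.13931373,  0.02443455]), np.float64(0.00013537794237602113)), (array([ 0.65838237, -0.22493462,  0.02328193]), np.float64(0.00010914542494615567))]
centre [ 0.55174216 -0.20120507]
base z 0.0206 rect ((612.8592529296875, -189.4075469970703), (75.8683853149414, 90.0873794555664), 11.180181503295898) 
 [[566.9000244140625, -152.60000610351562], [584.4000244140625, -241.0], [658.7999877929688, -226.1999969482422], [641.2999877929688, -137.89999389648438]]
post 750 z 0.0543 mean [ 0.5961 -0.1927  0.054 ] ((595.303466796875, -192.8981475830078), (13.047138214111328, 29.530467987060547), 10.108288764953613)
edge yaw 10.61 pt 604.3 -145.0 47
edge yaw 11.06 pt 622.5 -233.2 47
axis(-x) yaw 10.84 width 90.04343 centre line offset -301.06 n [-0.188   0.9822]
```

```bash
python3 -m jog '[{"jaw":0.2,"translation":[-0.5,0,30],"dr":[0,0,0]},{"jaw":0.2,"translation":[-0.5,0,52],"dr":[0,0,0]},{"jaw":0.2,"translation":[-0.5,0,63],"dr":[0,0,0]},{"jaw":0.2,"translation":[-0.5,0,66.5],"dr":[0,0,0]},{"jaw":0.2,"translation":[-0.5,0,66.5],"dr":[0,0,0]}]'
python3 - <<'E'
from h import *
delta(tcp(-.029,.074),Y);delta(tcp(-.003,.074),Y)
E
```

```text
t: 6.88
eef_pos: [0.5785, -0.1964, 0.0567]
ee_rot: [[0.981, 0.192, 0.001], [0.192, -0.981, -0.0], [0.001, 0.001, -1.0]]
force: [-0.1, -0.1, -0.8]
gripper_width: 0.0326
finger_force: 59.9
mm [-0.6 -1.1  1.3] dr [ 0.04 -0.05  0.06]
mm [-26.6  -1.1   1.3] dr [ 0.04 -0.05  0.06]
```

Free of contact. Now the slow push against the slider.

```bash
python3 -m jog '[{"jaw":0.2,"translation":[-3,-0.5,1],"dr":[0,0,0]},{"jaw":0.2,"translation":[-7,-0.5,1],"dr":[0,0,0]},{"jaw":0.2,"translation":[-12,-0.5,1],"dr":[0,0,0]},{"jaw":0.2,"translation":[-17,-0.5,1],"dr":[0,0,0]},{"jaw":0.2,"translation":[-22,-0.5,1],"dr":[0,0,0]},{"jaw":0.2,"translation":[-26.5,-0.5,1],"dr":[0,0,0]},{"jaw":0.2,"translation":[-26.5,-0.5,1],"dr":[0,0,0]},{"jaw":0.2,"translation":[-26.5,-0.5,1],"dr":[0,0,0]}]'
python3 - <<'E'
from station import arm, capture, camera_info
import cv2,pickle
from h import *
s=arm.read_state();i=camera_info("wrist");p,d=capture("wrist");j=camera_info("scene");q,e=capture("scene");pickle.dump((i,p,d,s,j,q,e),open("pics/w5.pkl","wb"))
cv2.imwrite("pics/w5.png",np.vstack([p[100:340,170:470,::-1],cv2.resize(q[150:250,110:260,::-1],(300,200),interpolation=cv2.INTER_CUBIC)]))
delta(tcp(-.003,.074),Y);delta(tcp(-.003,.0495),Y)
R=s["ee_rot"];t=s["eef_pos"];B=np.zeros(d.shape,bool);B[190:330,280:366]=1
P,u,v=cloud(i,d,B);Q=(P-t)@R*1e3
for r in list(range(194,208,2))+[240,290,320]:
    w=Q[(v==r)&(abs(u-322)<4)];print(r,np.median(w,0).round(1))
E
```

```text
t: 7.55
eef_pos: [0.5551, -0.2011, 0.0567]
ee_rot: [[0.982, 0.19, 0.008], [0.19, -0.982, -0.001], [0.007, 0.002, -1.0]]
force: [6.7, 3.6, -2.5]
gripper_width: 0.0326
finger_force: 59.8
mm [-2.9 -1.3  1.2] dr [ 0.14 -0.43 -0.02]
mm [-3.1 -1.3 25.7] dr [ 0.14 -0.43 -0.02]
194 [ 33.3   0.7 -13.1]
196 [ 33.3   0.7 -16.8]
198 [ 33.2   0.7 -19.8]
200 [ 33.1   0.6 -22.7]
202 [ 32.5   0.6 -23.5]
204 [ 31.4   0.6 -22.7]
206 [ 30.7   0.6 -23.2]
240 [ 20.3   0.6 -34.7]
290 [ -1.9   0.7 -34.4]
320 [-15.7   0.7 -35. ]
```

View pics/w5.png

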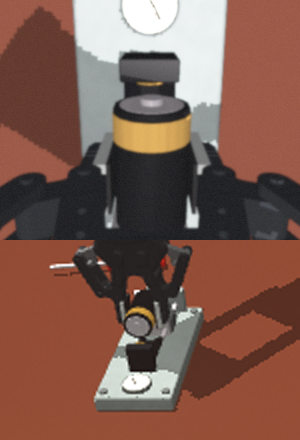

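The wrist crop shows the nub past the post's near face with the cell steady in the grip. The scene crop shows the cell still above the post. The spring holds the arm about 3 mm short, so I'll push 4 mm further before lowering.

```bash
python3 -m jog '[{"jaw":0.2,"translation":[-2,-1,0],"dr":[0,0,0]},{"jaw":0.2,"translation":[-4,-1,0],"dr":[0,0,0]},{"jaw":0.2,"translation":[-4.5,-1,0],"dr":[0,0,0]},{"jaw":0.2,"translation":[-4.5,-1,0],"dr":[0,0,0]},{"jaw":0.2,"translation":[-4.5,-1,0],"dr":[0,0,0]}]'
python3 - <<'E'
from h import *
delta(tcp(-.003,.0495),Y)
E
```

```text
t: 8.07
eef_pos: [0.5515, -0.2017, 0.0568]
ee_rot: [[0.982, 0.191, 0.009], [0.191, -0.982, -0.002], [0.009, 0.004, -1.0]]
force: [7.7, 0.6, -3.8]
gripper_width: 0.0324
finger_force: 59.8
mm [ 0.8 -1.3 25.9] dr [ 0.23 -0.5   0.  ]
```

```bash
python3 -m jog '[{"jaw":0.2,"translation":[0,-1,4],"dr":[0,0,0]},{"jaw":0.2,"translation":[0,-1,8],"dr":[0,0,0]},{"jaw":0.2,"translation":[0,-1,12],"dr":[0,0,0]},{"jaw":0.2,"translation":[0,-1,16],"dr":[0,0,0]},{"jaw":0.2,"translation":[0,-1,19],"dr":[0,0,0]},{"jaw":0.2,"translation":[0,-1,22],"dr":[0,0,0]},{"jaw":0.2,"translation":[0,-1,22],"dr":[0,0,0]},{"jaw":0.2,"translation":[0,-1,22],"dr":[0,0,0]}]'
python3 - <<'E'
from h import *
delta(tcp(-.003,.0495),Y)
E
```

```text
t: 8.73
eef_pos: [0.5523, -0.2012, 0.0354]
ee_rot: [[0.982, 0.191, 0.011], [0.191, -0.982, -0.003], [0.01, 0.005, -1.0]]
force: [8.8, 1.3, -0.1]
gripper_width: 0.0327
finger_force: 60.2
mm [ 0.1 -0.9  4.5] dr [ 0.31 -0.58  0.01]
```

```bash
python3 -m jog '[{"jaw":0.2,"translation":[0,-0.5,1.5],"dr":[0,0,0]},{"jaw":0.2,"translation":[0,-0.5,3],"dr":[0,0,0]},{"jaw":0.2,"translation":[0,-0.5,4],"dr":[0,0,0]},{"jaw":0.2,"translation":[0,-0.5,5],"dr":[0,0,0]},{"jaw":0.2,"translation":[0,-0.5,5],"dr":[0,0,0]}]'
python3 - <<'E'
from h import *
delta(tcp(-.0075,.049),Y)
E
```

```text
t: 9.15
eef_pos: [0.5526, -0.2009, 0.0316]
ee_rot: [[0.982, 0.191, 0.012], [0.191, -0.982, -0.004], [0.011, 0.006, -1.0]]
force: [6.0, 1.4, 7.4]
gripper_width: 0.0323
finger_force: 61.1
mm [ 4.2 -0.6  1.3] dr [ 0.35 -0.64  0.  ]
```

The cell is on the rails, with 7 N upward. I'll ease it to the contact, then release.

```bash
python3 -m jog '[{"jaw":0.2,"translation":[1.5,0,0],"dr":[0,0,0]},{"jaw":0.2,"translation":[3,0,0],"dr":[0,0,0]},{"jaw":0.2,"translation":[4,0,0],"dr":[0,0,0]},{"jaw":0.2,"translation":[4,0,0],"dr":[0,0,0]}]' && python3 -m jog '[{"jaw":0.45,"translation":[0,0,0],"dr":[0,0,0]},{"jaw":0.6,"translation":[0,0,0],"dr":[0,0,0]},{"jaw":0.75,"translation":[0,0,0],"dr":[0,0,0]},{"jaw":0.75,"translation":[0,0,0],"dr":[0,0,0]},{"jaw":0.75,"translation":[0,0,0],"dr":[0,0,0]},{"jaw":0.75,"translation":[0,0,0],"dr":[0,0,0]}]'
```

```text
t: 9.48
eef_pos: [0.5538, -0.2004, 0.0314]
ee_rot: [[0.981, 0.192, 0.007], [0.192, -0.981, -0.004], [0.006, 0.005, -1.0]]
force: [1.2, -0.0, 10.3]
gripper_width: 0.0322
finger_force: 61.2
t: 9.98
eef_pos: [0.5504, -0.1983, 0.0275]
ee_rot: [[0.981, 0.192, -0.001], [0.192, -0.981, 0.0], [-0.001, -0.0, -1.0]]
force: [0.4, -0.9, -0.2]
gripper_width: 0.064
finger_force: 0.0
```

```bash
python3 -m jog '[{"jaw":0.75,"translation":[0,0,-10],"dr":[0,0,0]},{"jaw":0.75,"translation":[0,0,-30],"dr":[0,0,0]},{"jaw":0.75,"translation":[0,0,-65],"dr":[0,0,0]},{"jaw":0.75,"translation":[0,0,-100],"dr":[0,0,0]},{"jaw":0.75,"translation":[-30,0,-140],"dr":[0,0,0]},{"jaw":0.75,"translation":[-60,0,-170],"dr":[0,0,0]},{"jaw":0.75,"translation":[-90,0,-170],"dr":[0,0,0]},{"jaw":0.75,"translation":[-100,0,-170],"dr":[0,0,0]}]'
python3 - <<'E'
from station import arm, capture, camera_info
import cv2,pickle
from h import *
i=camera_info("wrist");p,d=capture("wrist");j=camera_info("scene");q,e=capture("scene")
cv2.imwrite("pics/w6.png",np.vstack([cv2.resize(p[40:300,200:450,::-1],None,fx=1.2,fy=1.2),cv2.resize(q[150:250,110:260,::-1],(300,200),interpolation=cv2.INTER_CUBIC)]))
P,u,v=cloud(i,d,np.ones(d.shape,bool));T=np.c_[-(P[:,:2]-C0)@a_,-(P[:,:2]-C0)@n_,P[:,2]]*1e3
k=(abs(T[:,1])<20)&(T[:,2]>60)&(T[:,2]<69)&(abs(T[:,0])<60);w=T[k]
print("cell top",len(w),np.percentile(w,[2,50,98],axis=0).round(1).tolist())
w0=w[w[:,2]>64];print(np.polyfit(w0[:,0],w0[:,1],1),np.polyfit(w0[:,0],w0[:,2],1))
k=(abs(T[:,1])<20)&(T[:,2]>78)&(T[:,2]<92)&(abs(T[:,0])<60);w=T[k];print("slider top",len(w),np.percentile(w,[2,50,98],axis=0).round(1).tolist())
E
```

```text
t: 10.65
eef_pos: [0.4496, -0.2181, 0.2012]
ee_rot: [[0.982, 0.191, 0.001], [0.191, -0.982, -0.003], [0.001, 0.003, -1.0]]
force: [-0.7, 0.5, -0.9]
gripper_width: 0.064
finger_force: 0.0
cell top 2116 [[-34.0, -12.9, 60.3], [-8.5, -0.1, 64.7], [20.0, 12.6, 67.3]]
[ 0.00285788 -0.02489388] [-4.15000480e-03  6.55211612e+01]
slider top 469 [[22.8, -17.3, 79.8], [26.8, -0.2, 85.2], [30.6, 16.5, 86.8]]
```

View pics/w6.png

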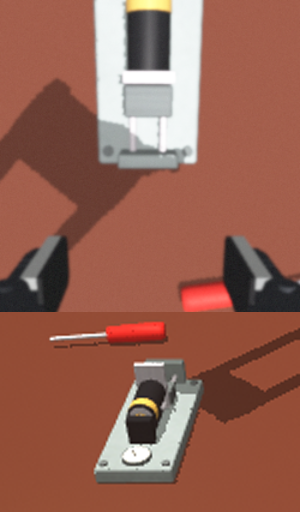

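The cell lies in the tester: body x -34 to 20, top at z 66 mm, on the centre line. The slider face is at about x 22.8, so travel is about 17 mm. In the scene crop the nub end sits at the post and the plate rests on the flat base. The arm is clear.

```bash
python3 -c "
from station import arm
print(arm.finish_job())"
```

```text
the job is handed in; nothing more can be done
None
```

The D cell is released and lying fully down on the tester's rails, nub at the fixed contact, slider on its flat base (travel about 17 mm measured, arm clear); the job was handed in at about 11 s, and no verdict came back.

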